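Set the swivel vise to 30 degrees and clamp it

TASK

The swivel vise on the bolt-store bench stands slack on its graduated base: push it round anticlockwise (seen from above) until its index mark lines up with the 30-degree line, then push the clamp lever clockwise round to its stop so that the setting is locked. Do it all by pushing with the fingertips or the outside of the fingers: grip nothing, push gently, leave the loose things on the bench where they are, and finish clear of the vise.

Things in the scene. Friction and masses are not known exactly. Their poses are not given: they have to be found in the camera images.
- vise_base: Fixed round swivel base, 200 mm across, bolted down; origin at its centre on the bench, on the vise's vertical turning axis. Its x axis points away from the robot (within 15 degrees), y left. On top (height 26.5 mm) a bright ring with dark degree lines at radius 81 to 98 mm: short every 5 degrees, middling every 10, long and thick every 30. The boss and claw of the swivel clamp stand at its +y rim.
- line_zero (a point): Point on the zero line, 90 mm from the axis on the base's -y side, at ring height (26.5 mm). Zero is the long line with a punched dot on either side of it.
- line_30 (a point): Point on the wanted 30-degree line, 90 mm from the axis, at ring height: the first long thick line anticlockwise from zero seen from above, that is, on the side away from the robot.
- vise_index (a point): Outer end of the index mark, a dark scribed line on a small bright plate on the vise's round skirt (radius 80 mm, top at 42 mm), 80 mm from the axis on the vise's -y side, height 43 mm. It turns with the vise. Axes are the vise's: x along its screw, from the screw end (near the robot) to the fixed jaw (far end), z up.
- fixed_jaw_side (a point): Middle of the flat side face of the fixed (far) jaw that looks to the vise's -y: in the vise's axes at x 90, y -50 mm from the turning axis, height 87 mm. The face spans x 75 to 111 mm and heights 62 to 112 mm. Pushing it towards the vise's +y turns the vise anticlockwise. The bar held in the jaws (x 37 to 67 mm) and the moving jaw (x -13 to 37 mm) do not stick out past it.
- vise_mid (a point): Point on the vise's turning axis, height 60 mm; axes the vise's. The bed is 84 mm wide (x -125 to 125 mm, heights 41 to 63 mm); the two jaws are 100 mm wide and the highest part, 112 mm above the bench; the bar between them is 96 mm long in y; the screw stub at the near end reaches x = -155 mm.
- vise (a joint): Angle of the vise on its base, rad: 0 with the index at the zero line, growing anticlockwise seen from above; the 30-degree line is at 0.524. Starts between -0.35 and 0.15, runs from -0.45 to 0.64. It turns stiffly (about 0.5 N m: 5 to 6 N at the jaw's side) and stays where it is left. With the clamp tight it is locked.
- lever_pivot (a point): Vertical axis of the clamp lever, 112 mm from the vise's axis on the base's +y side, height 68 mm, in the middle of the lever's black hub (26 mm across, heights 58 to 78 mm). x axis along the lever from pivot to tip, z up.
- lever_grip (a point): Point on the centre line of the lever's black arm, 55 mm from the pivot, height 73 mm. The arm is a round bar 12 mm thick, rising gently from the hub to an 18 mm ball at its tip (ball centre 76 mm from the pivot, height 75 mm). Free bench under and around it. x axis along the arm to the tip, z up.
- clamp_lever (a joint): Clamp lever angle, rad, growing clockwise seen from above: 0 slack, arm pointing 130 degrees anticlockwise from the base's x axis (outwards, towards the robot); 1.40 at its stop, locked, arm pointing 50 degrees from the base's x axis (outwards, away from the robot). Starts between 0 and 0.25. It takes about 4 N at mid-arm, from about 1.0 rad rising to some 7 N, and stays where it is left.
- bolt_up: Loose bystander: hex bolt standing on its head, 32 mm across the head, 72 mm tall, on the bench beyond the clamp lever; origin under its centre. Not to be disturbed.
- nut_big: Loose bystander: large hex nut, 40 mm across, 20 mm high, on the bench just to the right of the vise base; origin under its centre.
- spanner: Loose bystander: open spanner about 200 mm long lying flat along its x axis, to the right of the vise; origin under its middle.
- crank: Loose bystander: the vise's own crank taken off, a 130 mm flat arm with an upright black grip 77 mm tall at its +x end; origin under the middle of the arm.
- bolt_flat: Loose bystander: hex bolt 90 mm long lying along its x axis, head 28 mm across; origin under its middle.
- bolt_tin: Loose bystander: open steel tin of bolts, 100 mm across, 95 mm tall with bolts standing out of it; origin under its centre.
- carton: Loose bystander: closed cardboard carton 110 x 75 x 55 mm; origin under its centre.

How it is judged:
By the outcome, as a careful person would: the job done as asked, in the order asked, and still so for the second after the job is handed in, with the robot touching nothing.
It also fails if it takes over 56 s, if anything falls off the work surface, if the arm or the gripper's body presses on something with over 40 N, if the wrist force passes 120 N, or if a joint passes its speed limit or range.

ROBOT

A 6-joint arm with a two-finger parallel gripper is mounted at the origin on the work surface. World frame = base frame: x ahead of the robot, y to its left, z up, the work surface at z = 0. Lengths are in m, angles in degrees, forces in N, time in s.
With the tool pointing down it reaches from about 0.325 to 0.775 m from the base axis. Payload 5.5 kg.
Tool frame: the origin (TCP) lies at the centre of the arm's flange, where the gripper is bolted on; the fingertips stand 182 mm ahead of it and the grasp point (between the pads) lies 163 mm ahead of it; z points along the fingers, y is the direction in which the jaws open and shut (so a half turn about z gives the same grasp; the last joint's range is limited). The gripper opens to 88 mm and grips with 3 to 60 N. Pads are 20 mm wide; open, the fingers measure 115 mm over their backs; the gripper's body (75 mm by 178 mm) begins 61 mm behind the grasp point.
Start: joints at [64.933, 5.22, 70.514, -0, 104.267, -3.249], TCP at [0.223, 0.557, 0.405] pointing down, gripper open.
Joint ranges: [-164.24, 164.24], [-49.07, 125.15], [9.68, 141.18], [-86.29, 266.29], [3.28, 154.24], [-151.56, 151.56]. Speed limits (degrees/s): [147.25, 147.25, 172.46, 180, 180, 180].

INTERFACE

Orientations are given as [roll, pitch, yaw] about the fixed x, y, z axes, in that order (R = Rz(yaw) Ry(pitch) Rx(roll)).
In Python, from station import r gives the robot as it stands. The module is installed in compiled form; this text tells all that it offers. Calls block until the motion is done:
- r.reach(position, orientation): joint-space move of the TCP to a pose.
- r.servo_line(position, rotation=None, speed=0.15): straight line of the TCP; rotation=None keeps the orientation; speed is the mean speed in m/s.
- r.move_joints(angles): joint-space move.
- r.let_go() and r.grab(squeeze=None): open the fingers fully, or close them until they stop; squeeze is the grip in N (None keeps the last).
- r.wait(seconds).
- r.inverse_kinematics(position, orientation): joint angles nearest the present ones, or None.
- r.sense(): the state.
- r.snapshot(name): name is "side" or "top" or "wrist"; returns a dict with "frame" (420x560x3 uint8, red, green, blue), "fx", "fy", "cx", "cy" (pixels), "R" (3x3) and "t" (3): a world point X has camera coordinates R X + t. Camera axes: x right, y down, z forward; pixel columns grow to the right and rows downward; lengths in m; the calibration is good to about 2 mm. The wrist camera is an equidistant fisheye: a pixel r from the principal point sees the ray r / f radians off the axis. A picture is of the moment at which its call begins. There is no depth.
A pose or a line that the arm cannot do raises r.IKError and nothing moves.
- r.hand_in(): hands the job in, once; it reports no verdict.
The state is a dict: "clock": time; "joints": joint angles; "joint_vel": joint speeds; "joint_torque": joint torques, N m; "tcp_pos": TCP position; "orientation": TCP orientation; "contact_force": force on the tool from outside, world axes, zero at the start; "torque": the same for the moment, N m; "opening": finger opening in m.
Only numpy, scipy, OpenCV 4.12 (cv2) and the standard library are available. Lean on these libraries where they do the work, as an engineer would, in place of code of your own. Each camera call takes 0.05 s, during which the arm holds its last target. There are 200 camera calls.

## Working session

There is one attempt and no reset: what is moved stays moved. The work goes in short steps, each a Python script; the robot and the scene stay as the last script left them, time stands still between calls to the robot, and variables do not carry over. Pictures are saved under pics/ and viewed, about 8 in all and at most 12, crops included, and the job is handed in when it is done.

```bash
mkdir -p pics; python3 - <<'E'
from station import r
import cv2,numpy as np
for n in("top","side"):
    s=r.snapshot(n); cv2.imwrite(f"pics/{n}0.png",s["frame"][:,:,::-1]); print(n,s["fx"],s["cx"],s["cy"],np.round(s["R"],3).tolist(),np.round(s["t"],3), (-np.array(s["R"]).T@s["t"]).round(3))
s=r.sense();print(s["clock"],s["tcp_pos"],s["orientation"],s["contact_force"])
E
```

```text
top 394.6143948100011 284.9388666605752 218.1917767673266 [[-0.022, -1.0, 0.004], [-0.99, 0.021, -0.139], [0.139, -0.007, -0.99]] [0.009 0.521 1.199] [0.349 0.007 1.259]
side 535.4948134901191 271.12685195233274 211.74356484454358 [[-0.971, -0.239, 0.009], [-0.166, 0.648, -0.743], [0.172, -0.723, -0.669]] [0.498 0.123 1.358] [0.271 1.021 0.996]
0.1 [0.22302444 0.55706611 0.4036403 ] [-1.79900450e+02 -5.73489099e-03  1.58182599e+02] [-0.45744902 -0.16769743 -0.81409107]
```

View pics/top0.png

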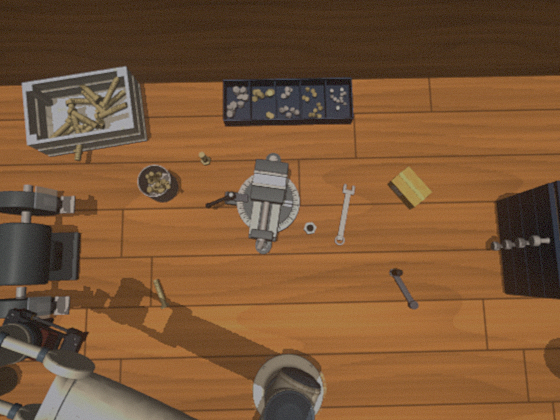

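View pics/side0.png

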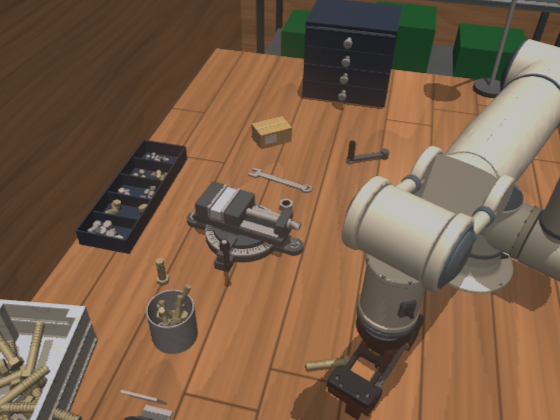

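The top view shows the vise at about (268,203), the lever going from hub (232,196) to tip (208,206), bolt_up at (204,158), the tin at (157,182) and the nut at (310,228). The side view agrees. Next I look from nearer with the wrist camera, fingers closed.

```bash
cat > h.py <<'E'
from station import r
import cv2,numpy as np,pickle
def snap(n,f):
    s=r.snapshot(n); cv2.imwrite(f"pics/{f}.png",s["frame"][:,:,::-1]); pickle.dump(s,open(f"pics/{f}.pkl","wb")); return s
def ld(f): return pickle.load(open(f"pics/{f}.pkl","rb"))
def ray(s,u,v,fish):
    a=np.array([(u-s["cx"])/s["fx"],(v-s["cy"])/s["fy"]])
    if fish:
        th=np.hypot(*a); d=np.array([*(a/max(th,1e-9)*np.sin(th)),np.cos(th)])
    else: d=np.array([*a,1.])
    R=np.array(s["R"]); return -R.T@np.array(s["t"]), R.T@(d/np.linalg.norm(d))
def atz(s,u,v,z,fish):
    c,d=ray(s,u,v,fish); return c+d*(z-c[2])/d[2]
def proj(s,X,fish):
    p=np.array(s["R"])@np.asarray(X,float)+np.array(s["t"])
    if fish:
        n=np.hypot(p[0],p[1]); th=np.arctan2(n,p[2]); q=p[:2]/max(n,1e-9)*th
    else: q=p[:2]/p[2]
    return np.array([s["cx"]+s["fx"]*q[0],s["cy"]+s["fy"]*q[1]])
def tri(obs):
    A=np.zeros((3,3));b=np.zeros(3)
    for c,d in obs:
        P=np.eye(3)-np.outer(d,d);A+=P;b+=P@c
    X=np.linalg.solve(A,b); return X,[np.linalg.norm((np.eye(3)-np.outer(d,d))@(X-c)) for c,d in obs]
E
python3 - <<'E'
from h import *
t=ld("x") if 0 else r.snapshot("top")
for n,u,v,z in[("base",268,203,.0265),("tip",208,206,.075),("hub",232,196,.078),("boltup",204,158,.05),("nut",310,228,.02),("tin",157,182,.095)]: print(n,atz(t,u,v,z,0).round(3))
r.grab(5)
r.reach([0.50,0.03,0.42],[180,0,90])
s=snap("wrist","w1"); print((-np.array(s["R"]).T@s["t"]).round(3),np.round(s["R"],2).tolist(),s["fx"]); q=r.sense();print(q["clock"],q["joints"],q["opening"])
cv2.imwrite("pics/w1b.png",cv2.resize(s["frame"][:,:,::-1],(784,588),interpolation=cv2.INTER_CUBIC))
E
```

```text
base [0.572 0.05  0.026]
tip [0.558 0.231 0.075]
hub [0.587 0.158 0.078]
boltup [0.717 0.249 0.05 ]
nut [ 0.49  -0.081  0.02 ]
tin [0.631 0.381 0.095]
[0.499 0.115 0.401] [[1.0, 0.0, -0.0], [0.0, -0.95, 0.3], [0.0, -0.3, -0.95]] 325.19226210127806
3.675 [-3.75502291e-01 -9.81076057e+00  8.35942509e+01  1.19394750e-02
  1.06223800e+02 -4.59658109e-01] 0.00029766575719237593
```

View pics/w1b.png

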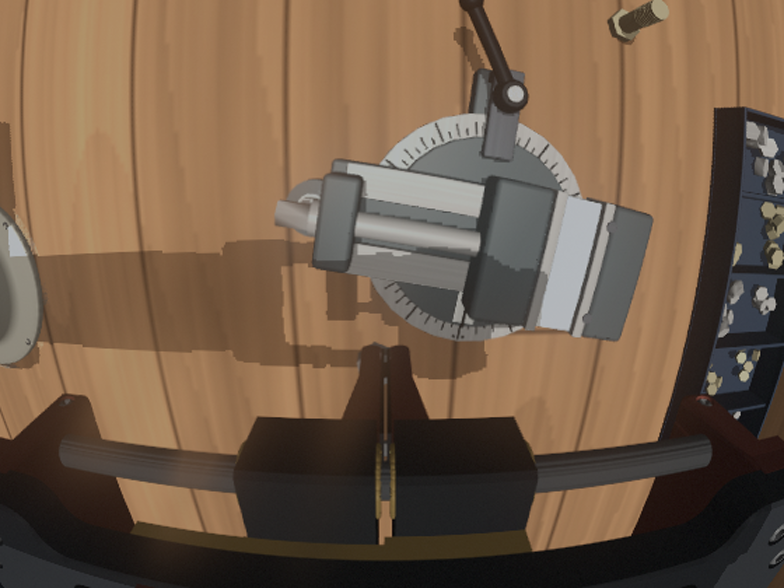

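The wrist view shows the base ring, with the vise turned clockwise (index near (462,315), on the bright plate). The lever hub is at (513,95) and its tip at (475,2). The bolt is at (638,18). Next I view from the -y side to read the scale.

```bash
python3 - <<'E'
from h import *
r.reach([0.57,-0.13,0.36],[180,0,90])
s=snap("wrist","w2"); print((-np.array(s["R"]).T@s["t"]).round(3)); print(r.sense()["clock"])
f=s["frame"][:,:,::-1]; c=f[60:285,130:430]
cv2.imwrite("pics/w2b.png",cv2.resize(c,(800,600),interpolation=cv2.INTER_CUBIC))
E
```

```text
[ 0.569 -0.045  0.341]
4.4917
```

View pics/w2b.png

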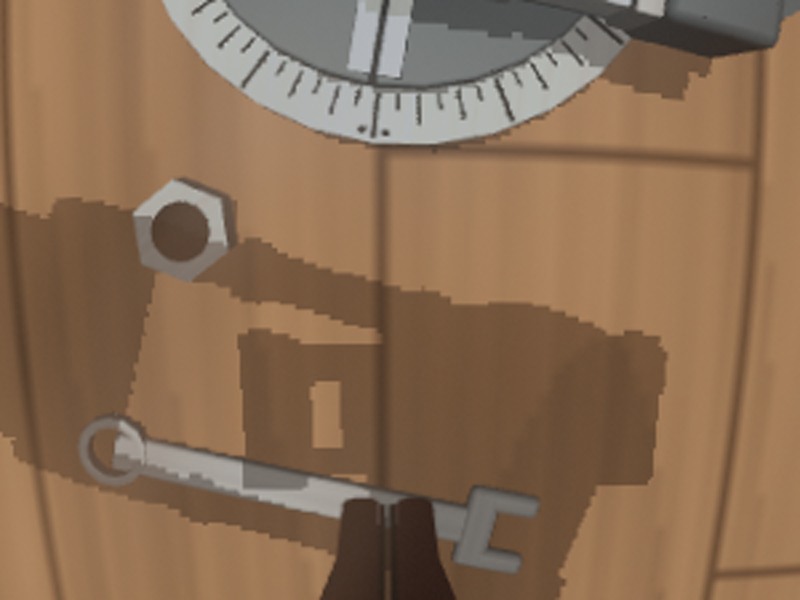

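The zero line, with its dots, is at crop (374,118), the 30-degree line at (505,98) and the -30 line at (254,68). The index ends at crop (374,78). I fit the base pose to these.

```bash
cat > fit.py <<'E'
from h import *
from scipy.optimize import least_squares
s1,s2=ld("w1"),ld("w2"); k=300/800
g2=lambda u,v:(130+u*k,60+v*k); g1=lambda u,v:(u/1.4,v/1.4)
edge=[(s2,*g2(*p)) for p in[(230,83),(300,123),(400,146),(480,138),(560,105)]]+[(s1,*g1(*p)) for p in[(475,113),(530,130),(578,190),(400,148),(460,340),(385,295)]]
lines=[(373.5,116,-90),(506,99,-60),(254,69,-120),(287,17+70,None)]
E=np.array([atz(s,u,v,.0265,1)[:2] for s,u,v in edge])
L=[(atz(s2,*g2(u,v),.0265,1)[:2],a) for u,v,a in lines if a]
def res(p):
    o=list(np.hypot(*(E-p[:2]).T)-.1)
    for q,a in L:
        d=q-p[:2]; o.append(.09*np.angle(np.exp(1j*(np.arctan2(d[1],d[0])-p[2]-np.radians(a)))))
    return o
f=least_squares(res,[.57,.05,0],loss="soft_l1",f_scale=.003)
if __name__=="__main__":
    print(f.x,np.degrees(f.x[2]),np.round(np.array(res(f.x))*1e3,1))
    c=f.x[:2]
    for u,v,z in[(374,77,.043),(385,10,.043)]:
        q=atz(s2,*g2(u,v),z,1)[:2]-c; print("idx",q,np.hypot(*q),np.degrees(np.arctan2(q[1],q[0])-f.x[2])+90)
    t=r.snapshot("top")
    pv=tri([ray(s1,*g1(513,93),1),ray(t,232,196,0)]); tp=tri([ray(s1,*g1(473,3),1),ray(t,208,206,0)]); print("hub",pv,"tip",tp)
    print("expect pivot",c+.112*np.array([-np.sin(f.x[2]),np.cos(f.x[2])]))
    print("hub@78",atz(s1,*g1(513,93),.078,1),"tip@75",atz(s1,*g1(473,3),.075,1), "bolt top", atz(s1,*g1(660,8),.072,1),"bolt base",atz(s1,*g1(623,28),.005,1))
    for n,u,v,z in[("jaw nr",577,334,.112),("jaw far",620,340,.112),("jaw far +y",652,214,.112)]: print(n,atz(s1,*g1(u,v),z,1).round(3))
    print("nut",atz(s2,*g2(185,230),.02,1).round(3),"spanner R",atz(s2,*g2(538,505),.005,1).round(3))
E
python3 fit.py
```

```text
[ 0.57853477  0.04992383 -0.14833182] -8.498787129030344 [ 0.3 -0.2  0.  -0.4 -0.9  0.3 -2.2 -3.3 -3.4 -1.2 -3.1 -0.7  1.  -0.2]
idx [-0.01362278 -0.07592109] 0.07713360068082566 -1.6737407729935114
idx [-0.00993675 -0.0526204 ] 0.053550401388696475 -2.1949330482622003
hub (array([0.57785793, 0.15372332, 0.1215391 ]), [np.float64(0.0016538599826287918), np.float64(0.0016538599826287008)]) tip (array([0.56185544, 0.23297909, 0.06426987]), [np.float64(0.0018523380328249342), np.float64(0.0018523380328250051)])
expect pivot [0.59508708 0.16069395]
hub@78 [0.58978628 0.1616699  0.078     ] tip@75 [0.56166921 0.22913589 0.075     ] bolt top [0.7219781  0.25381403 0.072     ] bolt base [0.72195518 0.25059334 0.005     ]
jaw nr [ 0.64  -0.008  0.112]
jaw far [ 0.678 -0.014  0.112]
jaw far +y [0.691 0.083 0.112]
nut [ 0.493 -0.08   0.02 ] spanner R [ 0.634 -0.2    0.005]
```

Base is at (0.578,0.050) with yaw about -8.5°, and the vise reads about -2°. The pivot and the jaw edges agree to about 5 mm. I push the jaw side to a nominal 22°, with the tool turning along with the vise, then look.

```bash
cat > push.py <<'E'
from h import *
C=np.array([.577,.050]); PHI=np.radians(-8.5); Z=.257
def pose(th,off,z=Z,x=.092):
    a=PHI+np.radians(th); R=np.array([[np.cos(a),-np.sin(a)],[np.sin(a),np.cos(a)]])
    return [*(C+R@[x,-.06-off]),z],[180,0,90+np.degrees(a)]
def go(th,off,z=Z,v=.08):
    p,o=pose(th,off,z); r.servo_line(p,o,speed=v)
def info(tag): 
    s=r.sense(); print(tag,round(s["clock"],2),np.round(s["contact_force"],1)); return s
def look(th,f):
    go(th,.045,Z+.0,.12); go(th,.12,.34,.2)
    s=snap("wrist",f); return s
E
python3 - <<'E'
from push import *
r.reach(*pose(-2,.05,.34)); go(-2,.05,v=.12); info("down")
go(-2,.008); info("near")
for th in range(-2,23,3):
    go(th,0,v=.03); info(th)
s=look(22,"w3"); info("look")
cv2.imwrite("pics/w3b.png",cv2.resize(s["frame"][40:265,130:430,::-1],(800,600),interpolation=cv2.INTER_CUBIC))
E
```

```text
down 5.86 [-0.2  0.1  0.4]
near 6.53 [ 0.4 -0.2  0.3]
-2 6.95 [0.1 0.7 1.6]
1 7.29 [-2.1 -2.2  1.5]
4 7.63 [-0.9 -4.   0.9]
7 7.97 [ 1.2 -4.  -0.8]
10 8.32 [ 1.4 -3.8  0.1]
13 8.66 [ 1.3 -4.4 -0.5]
16 9.0 [ 3.1 -4.4 -0.4]
19 9.34 [ 3.4 -4.3 -0.7]
22 9.68 [ 3.7 -5.3 -1. ]
look 10.97 [ 0.5  0.4 -1.3]
```

View pics/w3b.png

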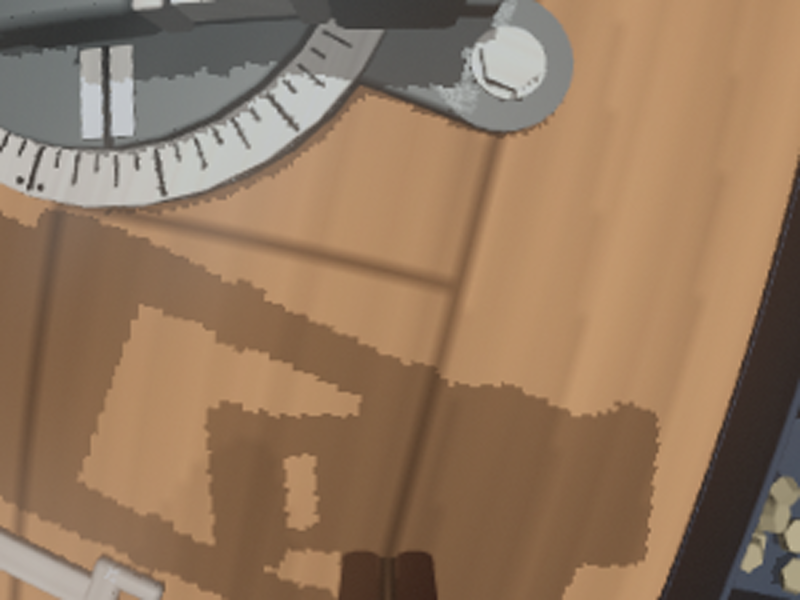

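Zero line is at about (36,167) with its dots beside it, the 30-degree line at (161,172), the 60-degree line at (284,112), and the index end at (107,147).

```bash
cat > ang.py <<'E'
from h import *
from scipy.optimize import least_squares
def angle(s,g,lines,edge,idx):
    L=[(atz(s,*g(u,v),.0265,1)[:2],a) for u,v,a in lines]; E=np.array([atz(s,*g(u,v),.0265,1)[:2] for u,v in edge])
    def res(p):
        o=list(np.hypot(*(E-p[:2]).T)-.1)
        for q,a in L:
            d=q-p[:2]; o.append(.09*np.angle(np.exp(1j*(np.arctan2(d[1],d[0])-p[2]-np.radians(a-90)))))
        return np.array(o)
    f=least_squares(res,[.578,.05,-.148]); print("C",f.x[:2].round(4),"phi",np.degrees(f.x[2]).round(2),"res mm",(res(f.x)*1e3).round(1))
    for u,v in idx:
        for nm,c,ph in(("loc",f.x[:2],f.x[2]),):
            q=atz(s,*g(u,v),.043,1)[:2]-c; print("index r",np.hypot(*q).round(4),"deg",(np.degrees(np.arctan2(q[1],q[0])-ph)+90).round(2))
    return f.x
E
python3 - <<'E'
from ang import *
k=.375
angle(ld("w3"),lambda u,v:(130+u*k,40+v*k),[(36,168,0),(161,172,30),(284,112,60)],[(30,200),(100,208),(180,199),(260,168),(320,125),(362,85)],[(107,146),(106,60)])
angle(ld("w2"),lambda u,v:(130+u*k,60+v*k),[(374,116,0),(506,99,30),(254,69,-30)],[(230,83),(300,123),(400,146),(480,138),(560,105)],[(374,77)])
E
```

```text
C [0.5787 0.0501] phi -8.25 res mm [ 1.3 -0.4 -0.6 -0.3 -0.2  1.1 -0.5 -0.1  0.6]
index r 0.0785 deg 20.85
index r 0.0498 deg 20.28
C [0.5777 0.0503] phi -7.92 res mm [ 0.1 -0.1  0.4  0.2 -0.1 -0.5  0.7 -0.2]
index r 0.0774 deg -1.56
```

```bash
cat >> push.py <<'E'
def look30(f):
    a=np.radians(-68.2); go_p=[*(np.array([.5782,.0502])+.2*np.array([np.cos(a),np.sin(a)])),.32]
    r.servo_line(go_p,[180,0,111.8],speed=.2)
    s=snap("wrist",f); fr=s["frame"][:,:,::-1]
    print(proj(s,[*(np.array([.5782,.0502])+.09*np.array([np.cos(a),np.sin(a)])),.0265],1).round(1)); info("look")
    u,v=proj(s,[*(np.array([.5782,.0502])+.085*np.array([np.cos(a),np.sin(a)])),.03],1).astype(int)
    x,y=u-60,max(v-45,0); print("crop",x,y); cv2.imwrite(f"pics/{f}b.png",cv2.resize(fr[y:y+90,x:x+120],(800,600),interpolation=cv2.INTER_CUBIC))
E
python3 - <<'E'
from push import *
go(21,.03,v=.2); go(21,.005)
for th in(24,27,30): go(th,0,v=.03); info(th)
go(30,.045,v=.12); look30("w4")
E
```

```text
24 12.68 [ 4.5 -4.  -0.9]
27 13.02 [ 4.3 -3.8  0.3]
30 13.36 [ 2.8 -3.2 -0.9]
[275.7  80.2]
look 14.81 [ 0.4 -0.2 -0.6]
crop 215 28
```

View pics/w4b.png

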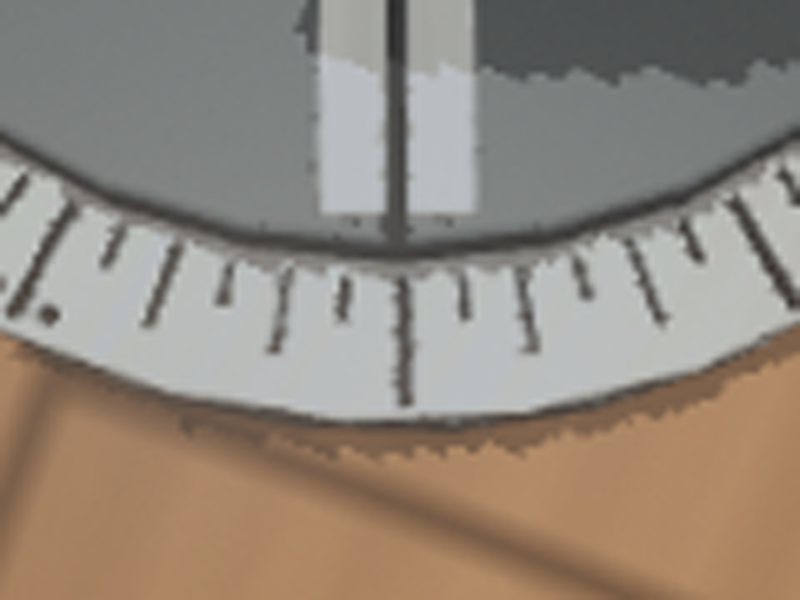

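Seen end-on, the index (397, 0–240) is a few pixels short of the 30-degree line (401–405, 280–405), with 5° ≈ 62 px. I compute the difference exactly.

```bash
python3 - <<'E'
from ang import *
k=.15
g=lambda u,v:(215-.5+.075+u*k,28-.5+.075+v*k)
x=angle(ld("w4"),g,[(43,255,0),(403,340,30),(766,252,60),(162,284,10),(279,312,20),(527,312,40),(646,282,50)],[(20,335),(160,393),(280,415),(400,422),(520,412),(640,380),(760,333)],[(397,235),(397,100),(396,5)])
s=ld("w4"); print(s["cx"])
E
```

```text
C [0.5752 0.0505] phi -6.8 res mm [-0.7  0.3  0.3  0.4  0.4 -0.3 -0.4 -0.1 -0.  -0.   0.1 -0.1  0.1  0.1]
index r 0.0789 deg 29.66
index r 0.0624 deg 29.92
index r 0.0505 deg 30.08
274.89675292366593
```

```bash
cat > lev.py <<'E'
from push import *
P=np.array([.593,.1613]); ZL=.242; RAD=.053
def lp(a,off,z=ZL):
    t=np.radians(a); u=np.array([np.cos(t),np.sin(t)]); n=np.array([-u[1],u[0]])
    return [*(P+RAD*u+(.016+off)*n),z],[180,0,a+90]
def lgo(a,off,z=ZL,v=.08): p,o=lp(a,off,z); r.servo_line(p,o,speed=v)
E
python3 - <<'E'
from lev import *
go(30,.03,v=.2); go(30,.004); go(30.25,0,v=.02); info("nudge"); go(30,.045,v=.12)
look30("w5")
p,o=lp(114,.045,.38); 
r.servo_line([r.sense()["tcp_pos"][0],r.sense()["tcp_pos"][1],.40],speed=.2)
r.reach(p,o); info("above")
s=snap("wrist","w6"); cv2.imwrite("pics/w6b.png",s["frame"][:,:,::-1])
for a in(114,80,42):
    for off in(0,.045): 
        q=r.inverse_kinematics(*lp(a,off)); print(a,off,None if q is None else np.round(q))
for n,X in(("pivot",[*P,.078]),("tip114",[*(P+.076*np.array([np.cos(np.radians(114)),np.sin(np.radians(114))])),.075])): print(n,proj(s,X,1).round(1))
E
```

```text
nudge 16.57 [ 2.1 -2.8 -0.7]
[275.6  80.2]
look 18.02 [-0.1  0.3 -0.2]
crop 215 28
above 19.88 [ 0.8 -0.5  0.7]
114 0 [ 17.   6.  86.   0.  88. -97.]
114 0.045 [ 16.  -1.  94.   0.  88. -98.]
80 0 [ 17.  11.  81.   0.  88. -63.]
80 0.045 [ 19.   5.  87.   0.  88. -61.]
42 0 [ 16.  15.  76.   0.  89. -26.]
42 0.045 [ 19.  13.  79.   0.  89. -23.]
pivot [220.8 264. ]
tip114 [298.3 262.9]
```

View pics/w5b.png

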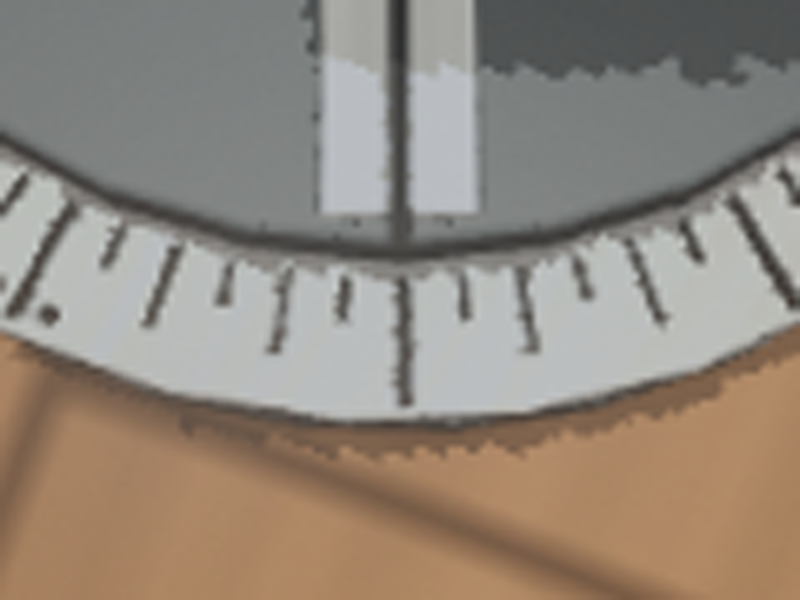

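View pics/w6b.png

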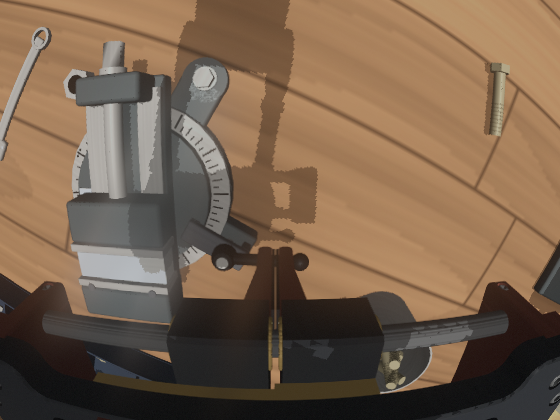

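The index now lines up with the 30-degree line (400 against 402). The lever's hub is at (223,258) and its tip at (299,262), within about 3 mm of prediction. Now I push the lever.

```bash
python3 - <<'E'
from lev import *
lgo(114,.045,v=.15); info("down"); lgo(114,.012); info("near")
n=lambda a:np.array([-np.sin(np.radians(a)),np.cos(np.radians(a)),0])
for a in list(range(112,54,-4))+list(np.arange(54,36,-1.)):
    lgo(a,0,v=.03 if a>54 else .02); s=r.sense(); f=s["contact_force"]; print(a,round(s["clock"],1),np.round(f,1),round(float(f@n(a)),1))
    if f@n(a)>12 or np.linalg.norm(f)>20: break
E
```

```text
down 21.0 [-0.3 -0.6  0.2]
near 21.57 [0.4 0.1 0.5]
112 22.2 [-1.9  0.1  1.2] 1.7
108 22.4 [-2.4  0.   1.5] 2.3
104 22.7 [-2.4 -0.   1.4] 2.4
100 23.0 [-2.3  0.6  1.4] 2.1
96 23.3 [-3.1 -0.2  0.9] 3.1
92 23.6 [-3.7  0.7  1.3] 3.7
88 23.8 [-2.4  0.8  1.6] 2.4
84 24.1 [-2.9 -0.4  0.9] 2.8
80 24.4 [-2.4 -0.5  1.4] 2.3
76 24.6 [-3.5 -0.7  0.8] 3.3
72 24.9 [-2.5 -1.2  0.5] 2.0
68 25.2 [-2.8  0.1 -0.4] 2.7
64 25.5 [-2.  -0.2  0.2] 1.7
60 25.8 [-3.2  0.1 -0.9] 2.8
56 26.0 [-2.8  0.6 -0.5] 2.6
54.0 26.3 [-4.   0.9 -0.9] 3.8
53.0 26.5 [-4.6 -0.3  0.5] 3.5
52.0 26.8 [-5.1  0.2 -0.3] 4.1
51.0 27.0 [-5.7  1.  -0.5] 5.1
50.0 27.3 [-4.8  0.4 -0.9] 4.0
49.0 27.5 [-4.7  0.4 -0.4] 3.8
48.0 27.8 [-4.4  0.7 -0.4] 3.7
47.0 28.0 [-6.1  0.5 -0.1] 4.8
46.0 28.3 [-5.6 -0.5 -0.3] 3.7
45.0 28.5 [-4.6  1.9  0.3] 4.6
44.0 28.8 [-5.   1.1  0.1] 4.2
43.0 29.0 [-6.8  2.2  0.3] 6.3
42.0 29.3 [-9.3  3.8  1.7] 9.1
41.0 29.5 [-11.8   4.9   2.9] 11.4
40.0 29.8 [-12.7   5.8   3.4] 12.6
```

```bash
python3 - <<'E'
from lev import *
for a in(39,38): lgo(a,0,v=.02); info(a)
r.wait(.3); info("hold")
lgo(40,.04,v=.1); 
p,o=lp(42,.045,.40); r.servo_line(p,o,speed=.2)
s=snap("wrist","w7")
for z in (.075,): print([proj(s,[*(P+d*np.array([np.cos(np.radians(41.8)),np.sin(np.radians(41.8))])),z],1).round(1) for d in(0,.076)])
w=look30("w8")
a=s["frame"][150:330,180:420,::-1]; b=cv2.imread("pics/w8b.png")
cv2.imwrite("pics/w78.png",np.hstack([cv2.resize(a,(400,300)),cv2.resize(b,(400,300))]))
e=r.snapshot("top")
cv2.imwrite("pics/top9.png",np.vstack([np.hstack([cv2.resize(a,(400,300)),cv2.resize(b,(400,300))]),cv2.resize(e["frame"][130:280,120:520,::-1],(800,300))]))
E
```

```text
39 30.02 [-16.    8.1   3. ]
38 30.27 [-18.3   9.5   5.1]
hold 30.57 [-18.    9.8   5. ]
[array([225.1, 254.3]), array([298.2, 254.9])]
[275.4  80.1]
look 34.28 [-0.1  0.6  0.1]
crop 215 28
```

View pics/top9.png

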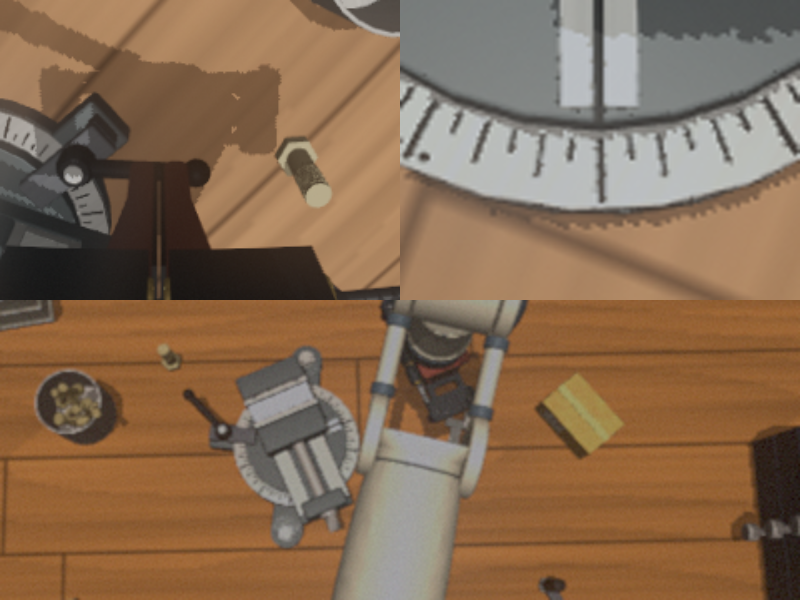

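The lever is at its stop (tip at (300,253), predicted (298,255)). The index is still on the 30-degree line, and the bolt, tin and carton are where they were. I lift clear and hand in.

```bash
python3 - <<'E'
from push import *
p=r.sense()["tcp_pos"]; r.servo_line([p[0]-.03,p[1]-.05,.42],speed=.15); r.wait(.3); info("end"); r.hand_in()
E
```

```text
end 35.55 [-0.2 -0.3 -0.3]
the job is handed in; nothing more can be done
```

I set the vise to the 30-degree line, then locked it by pushing the clamp lever to its stop, and handed the job in at 35.6 s of the 56 s allowed.

- **Vise:** With closed fingers I pushed the fixed jaw's side anticlockwise with about 4–6 N and checked the scale from near. It read about 29.7–30.1° with some scatter, slightly short at the index's outer end, so I nudged it by about 0.25°. After that the index and the 30-degree line agreed by eye to about 2 pixels, roughly 0.2°.
- **Lever:** I pushed it clockwise from about 110–114° in the world frame. The force began to climb at about 42°, where the stop was expected. I pressed on to about 21 N against the stop, firmer than the roughly 7 N the lever needs.
- **Last checks:**
  - The index was still on the 30-degree line after locking.
  - The lever tip was within about 3 pixels of its predicted place at the stop.
  - The upright bolt, tin and carton were where they had been. The last picture did not show the nut, spanner, crank or flat bolt well enough to check them, but the fingers never came down near them.
  - The arm was clear of the vise with no contact force.
- **Disagreement:** The lever hub appeared about 6–8 pixels off its predicted place in the wrist views. I put this down to my pivot estimate being a few millimetres out. The stop angle is therefore judged mainly from the rise in force and the tip position.

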